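# Hang a ticket saddle in the pastry case and shut its sliding lid

### The arm

A 6-joint arm with a two-finger parallel gripper is mounted at the origin on the work surface. World frame = base frame: x ahead of the robot, y to its left, z up, the work surface at z = 0. Lengths are in m, angles in rad, forces in N, time in s.
With the tool pointing down it reaches from about 0.375 to 0.975 m from the base axis. Payload 3.8 kg.
Tool frame: the origin (TCP) lies at the very end of the fingers, on their centre line; the grasp point (between the pads) lies 19 mm behind it; z points along the fingers, y is the line along which they close (so a half turn about z gives the same grasp; the last joint's range is limited). The gripper opens to 85 mm and grips with 20 to 120 N. Pads are 22 mm wide; open, the fingers measure 114 mm over their backs; the gripper's body (76 mm by 85 mm) begins 54 mm behind the grasp point. The pads swing forward as they close: fully open they stand 13 mm farther back than shut.
Start: joints at [-1.257, 0.264, 1.604, -0, 1.274, -0.037], TCP at [0.232, -0.634, 0.231] pointing down, gripper open.
Joint ranges: [-2.63, 2.63], [-0.94, 2.18], [0.31, 2.57], [-1.31, 4.45], [0, 2.66], [-2.55, 2.55]. Speed limits (rad/s): [2.57, 2.57, 3.14, 3.14, 3.14, 3.14].

### API

Orientations are given as a rotation vector (axis times angle).
In Python, from workcell import bot, vision gives the robot as it stands. The module is installed in compiled form; this text tells all that it offers.
- The arm moves only by the tool play_rows, never from a script. Its argument "moves" is a list that holds one entry, the list of rows, each a list of 7 numbers: the turn, a rotation vector about the tool's x, y, z as a fraction of full scale, then the shift along the tool's x, y, z as a fraction of full scale, then the finger opening in mm, from 0 to 85.4. In form: [[[ax, ay, az, x, y, z, jaw], ...]]. A call has 1 to 5 rows; each row shifts and turns the commanded pose from where the row before left it, along the tool's axes as they then stand; what a row does not reach is not made up. Full scale, the value 1, is 0.1 m for a shift and 0.5 rad for a turn. A row lasts 1/12 s, in which the tool goes at most 41.7 mm and 7.16 degrees, less where a joint would pass 70% of its speed; a pose out of reach is approached as far as the arm can. A call with a number of a shift or a turn outside -1 to 1 is refused whole. A call with a gripper value outside its range is refused whole. The fingers move at their own pace and stop on an object; "newtons" is the grip in N (left out, the last holds). Time passes only in rows, so rows that do not move let the fingers close. It gives the time, the measured TCP pose, the force, the opening and the grip force at its end, in the units of the state.
- bot.read_state(): the state, without advancing time (a new reading comes with each control period).
- vision.read_camera(name): name is "scene" or "top" or "wrist"; returns a dict with "image" (480x640x3 uint8, red, green, blue), "depth" (480x640 float32, m along the optical axis (not along the pixel's ray), 0 where there is no reading), "K" (3x3 intrinsics, pixels), "R" (3x3) and "t" (3): a world point X has camera coordinates R X + t. Camera axes: x right, y down, z forward; pixel columns grow to the right and rows downward; lengths in m; the calibration is good to about 2 mm. A picture is of the moment at which its call begins.
- bot.finish_job(): hands the job in; it is judged then, once.
The state is a dict: "time": time; "q": joint angles; "joint_vel": joint speeds; "joint_torque": joint torques, N m; "tool_pos": TCP position; "tcp_rot": TCP orientation; "wrist_force": force on the tool from outside, world axes, zero at the start; "torque": the same for the moment, N m; "width": opening from 0.0 (shut) to 1.0 (fully open); "grip_force": force on a finger pad.
Only numpy, scipy, OpenCV 4.12 (cv2) and the standard library are available. Lean on these libraries where they do the work, as an engineer would, in place of code of your own. Each camera call takes 0.05 s, during which the arm holds its last target. There are 200 camera calls.

### The job

Slide the glass lid of the pastry case right open, hang the loose metal ticket saddle from the counter over the bar inside, straddling it below the opening, and slide the lid fully shut again. Do not disturb the cakes or shift anything else on the counter.

Things in the scene. Friction and masses are not known exactly. Their poses are not given: they have to be found in the camera images.
- case: Glass pastry case fixed to the counter, 250 (x) x 420 (y) x 177 mm high; inside floor 30 mm up; aluminium tracks along its long top edges. Origin: centre of the underside; y along the tracks. The +y half is roofed by a fixed pane (two saddles hang under it, part of the case); the -y half is the opening, 228 x 200 mm (y -203 to 0), shut by the sliding lid.
- lid (a joint): Sliding lid, 238 x 200 x 5 mm glass with aluminium edges, top of glass 184 mm above the counter; it slides above the fixed pane. 0 m = fully shut over the -y half, 0.19 m = fully open; grows as it moves towards the case's +y. A few newtons move it and it stays where it is left.
- lid_pull (a point): Grip point of the lid's pull, an upright aluminium fin: 60 mm long (case x), 12 mm thick (case y), standing 36 mm high above the glass. The point is on the fin's middle, 24 mm above the glass, 12 mm below the fin's top; it moves with the lid. Axes as the case's.
- saddle: The loose ticket saddle: plain steel inverted U standing on its two legs on the counter beside the case. 26 mm wide over the legs (its x), 64 mm long (its y), 49 mm high; sheet 4 mm thick; the slot between the legs is 18 mm wide, 45 mm deep, open below and at both ends, along its y. Origin: centre of the underside, between the leg feet; z up. About 0.08 kg.
- saddle_roof (a point): On the saddle: middle of the underside of its top plate, 45 mm above the leg feet, 4 mm below its top. Axes as the saddle's.
- bar_spot (a point): Centre line of the hanging bar, at the middle of the part under the opening. The bar is a round steel rod, 10 mm diameter, along the case y from end wall to end wall, 135 mm above the counter, 35 mm from the case middle towards +x (83 mm from the +x wall, 153 mm from the -x wall). Axes as the case.
- cake_red: Cake slice with red sponge on a wooden disc and black card, 56 x 94 x about 63 mm high, loose on the case floor below the opening, on the -x side of the bar. Origin: centre of the underside.
- cake_dark: Dark cake slice, same size, loose in the case on the -x side of the bar, under the fixed pane. Origin: centre of the underside.
- cake_round: Round brown cake on a wooden disc, 72 mm diameter, 63 mm high, loose in the case under the fixed pane. Origin: centre of the underside.
- risers: Pair of stacked wooden discs (one piece), 88 mm diameter, 28 mm high, on the counter beside the case, on the side where the saddle is not. Origin: centre of the underside.
- server: Cake server with flat steel blade, about 240 mm long, lying on the counter beyond the left place beside the case. Origin: underside, about the middle.
- mug: Blue mug, 76 mm diameter, 85 mm high, on the counter to the right. Origin: centre of the underside.
- jar: Amber jar, 70 mm diameter, 110 mm high, on the counter near right. Origin: centre of the underside.
Mind the look-alikes: they are no part of the job. What is meant by the saddle is not brown or purple, and is the larger of those in its own colour.

How it is judged:
By the outcome, as a careful person would: the job done as asked, in the order asked, and still so for the second after the job is handed in, with the robot touching nothing.
It also fails if it takes over 72 s, if anything falls off the work surface, if the arm or the gripper's body presses on something with over 40 N, if the wrist force passes 120 N, or if a joint passes its speed limit or range.

## Working session

There is one attempt and no reset: what is moved stays moved. The work goes in short steps, Python scripts to look and compute and a tool call to move; the robot and the scene stay as the last step left them, time stands still between calls to the robot, and variables do not carry over. Pictures are saved under pics/ and viewed, at most 10 in all, crops included, and the job is handed in when it is done.

Besides the shell and the picture viewer there is one more tool, called after "Emit:" as name(argument=value, ...), one argument or row to a line, values as JSON. play_rows: Moves the arm, as the interface text tells. Its arguments: {"type":"object","properties":{"moves":{"type":"array","items":{"type":"array","items":{"type":"array","items":{"type":"number"}}}},"newtons":{"type":"number"}},"required":["moves"]}

```bash
mkdir -p pics; cat > h.py <<'E'
import numpy as np,cv2
from workcell import bot,vision
from scipy.spatial.transform import Rotation as Ro
def snap(n):
    c=vision.read_camera(n); return c
def world(c,u,v,z=None):
    K,R,t=c["K"],c["R"],c["t"]
    d=R.T@np.linalg.solve(K,np.array([u,v,1.]));o=-R.T@t
    if z is None: return o+d*c["depth"][int(v),int(u)]
    return o+d*(z-o[2])/d[2]
E
python3 - <<'E'
from h import *
import pickle
s=bot.read_state();print({k:np.round(v,3) for k,v in s.items()})
for n in("scene","top"):
    c=snap(n);pickle.dump(c,open(n+"0.pkl","wb"))
    cv2.imwrite(f"pics/{n}0.png",c["image"][...,::-1]);print(n,-c["R"].T@c["t"],c["R"][2],c["K"][0,0])
E
```

```text
{'time': np.float64(0.0), 'q': array([-1.257,  0.265,  1.605,  0.   ,  1.274, -0.037]), 'joint_vel': array([-0.001,  0.   , -0.   , -0.   ,  0.002, -0.   ]), 'joint_torque': array([ 0.0000e+00, -5.1511e+01, -3.6732e+01,  0.0000e+00,  1.3000e-02,
        0.0000e+00]), 'tool_pos': array([ 0.232, -0.633,  0.23 ]), 'tcp_rot': array([-3.091, -0.548,  0.   ]), 'wrist_force': array([-0.227, -0.279, -0.605]), 'torque': array([-0.005, -0.029,  0.006]), 'grip_force': np.float64(0.0), 'width': np.float64(1.001)}
scene [ 0.83582245 -0.2148971   1.37244509] [-0.26798408  0.17629879 -0.94715536] 486.53203608793723
top [0.39546701 0.01575959 1.18146055] [ 0.10607968 -0.00574422 -0.99434104] 485.6151744820078
```

View pics/scene0.png

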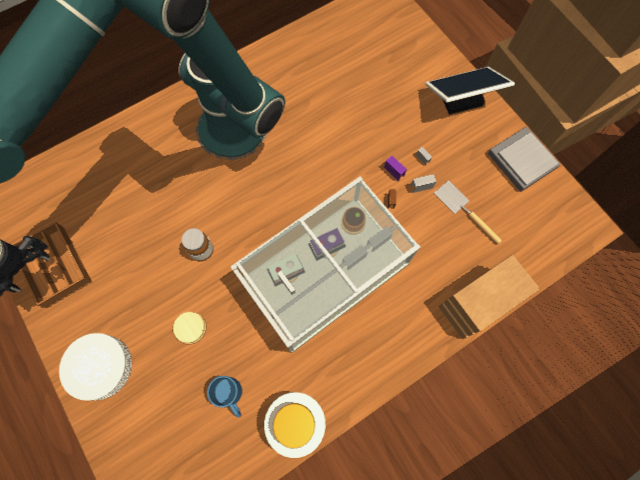

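View pics/top0.png

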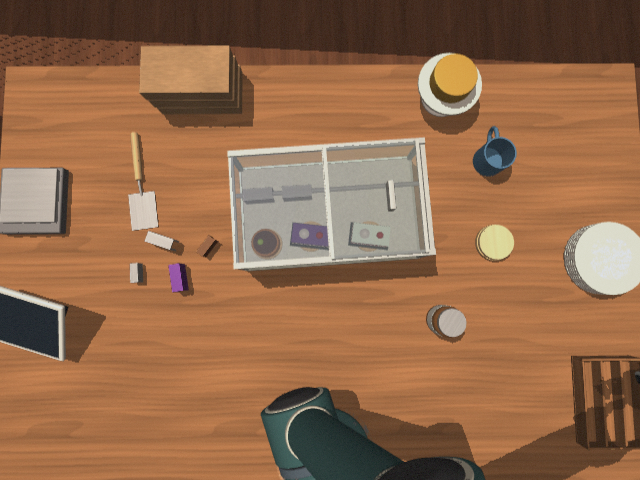

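The top view shows the case with its lid to the right and the pull at (391,195). There are four possible saddles: brown (209,246), purple (178,278), small grey (136,272) and larger grey (159,241). The larger grey one fits, since the target is neither brown nor purple and is the larger in its colour. I'll confirm this in a crop while measuring.

```bash
cat > m1.py <<'E'
from h import *
import pickle
T=pickle.load(open("top0.pkl","rb"));S=pickle.load(open("scene0.pkl","rb"))
def tri(a,b):
    A=[];o=[]
    for c,p in((T,a),(S,b)):
        d=c["R"].T@np.linalg.solve(c["K"],np.array([*p,1.]));d/=np.linalg.norm(d);P=np.eye(3)-np.outer(d,d)
        A.append(P);o.append(P@(-c["R"].T@c["t"]))
    return np.linalg.lstsq(np.vstack(A),np.hstack(o),rcond=None)[0]
def blob(c,x0,x1,y0,y1,thr,name):
    im=c["image"][y0:y1,x0:x1];hsv=cv2.cvtColor(im,cv2.COLOR_RGB2HSV)
    m=((hsv[...,1]<70)&(hsv[...,2]>thr)).astype(np.uint8)
    k,l,st,ce=cv2.connectedComponentsWithStats(m);i=1+np.argmax(st[1:,4])
    cnt=max(cv2.findContours((l==i).astype(np.uint8),0,2)[0],key=cv2.contourArea)
    r=cv2.minAreaRect(cnt);b=cv2.boxPoints(r)+[x0,y0]
    print(name,st[i,4],np.round(ce[i]+[x0,y0],1),np.round(b,1).tolist())
    return ce[i]+[x0,y0],b
for thr in (150,200):
    ts,tb=blob(T,143,182,228,254,thr,"T saddle"); ss,sb=blob(S,408,440,172,195,thr,"S saddle")
    print("tri",tri(ts,ss),"plane49",[world(T,*p,.049).round(4).tolist() for p in tb],world(S,*ss,.049))
    print(world(T,*ts,.049))
tp,tpb=blob(T,380,402,175,215,200,"T pull"); sp,spb=blob(S,270,300,262,298,200,"S pull")
print("pull",tri(tp,sp),world(T,*tp,.22),world(S,*sp,.22))
print("depth saddle", world(T,*ts),world(S,*ss),"pull",world(T,*tp),world(S,*sp))
a=cv2.resize(T["image"][215:300,115:225],None,fx=3.6,fy=3.6,interpolation=2)
b=cv2.resize(S["image"][140:215,375:465],None,fx=4.2,fy=4.2,interpolation=2)
d=cv2.resize(T["image"][130:280,220:445],None,fx=3,fy=3,interpolation=2)[:,:780]
w=np.zeros((320,790,3),np.uint8);w[:306,:396]=a[:306];w[:315,400:778]=b;cv2.imwrite("pics/crop1.png",w[...,::-1]);cv2.imwrite("pics/case1.png",d[...,::-1])
E
python3 m1.py
```

```text
T saddle 303 [158.6 239.7] [[144.4, 240.8], [147.9, 230.3], [173.1, 238.7], [169.6, 249.2]]
S saddle 162 [424.2 180.1] [[412.9, 178.7], [433.7, 174.1], [435.4, 181.6], [414.6, 186.2]]
tri [0.49976018 0.3813903  0.05463833] plane49 [[0.4987, 0.4184, 0.049], [0.5233, 0.4109, 0.049], [0.5032, 0.3515, 0.049], [0.4786, 0.3591, 0.049]] [0.49783944 0.38182932 0.049     ]
[0.50099324 0.38525208 0.049     ]
T saddle 256 [158.3 239.7] [[144.4, 240.8], [147.7, 230.9], [172.6, 239.2], [169.3, 249.1]]
S saddle 144 [424.6 179.8] [[413.9, 178.8], [433.5, 173.9], [435.3, 181.2], [415.8, 186.1]]
tri [0.49981497 0.38197446 0.05597011] plane49 [[0.4987, 0.4184, 0.049], [0.5219, 0.4114, 0.049], [0.502, 0.3527, 0.049], [0.4788, 0.3598, 0.049]] [0.49760075 0.38323249 0.049     ]
[0.50110264 0.3860725  0.049     ]
T pull 125 [391.5 194.1] [[388.1, 181.1], [392.7, 180.7], [394.9, 206.9], [390.3, 207.3]]
S pull 106 [285.8 280.8] [[277.0, 272.7], [280.6, 270.1], [294.6, 288.8], [291.1, 291.4]]
pull [ 0.57291382 -0.13585778  0.2227976 ] [ 0.57405647 -0.13511283  0.22      ] [ 0.571622   -0.13683738  0.22      ]
depth saddle [0.50111526 0.38611676 0.04886465] [0.49751107 0.38339108 0.04864909] pull [ 0.5738766  -0.13496088  0.22096835] [ 0.57063021 -0.13654435  0.2156738 ]
```

View pics/crop1.png

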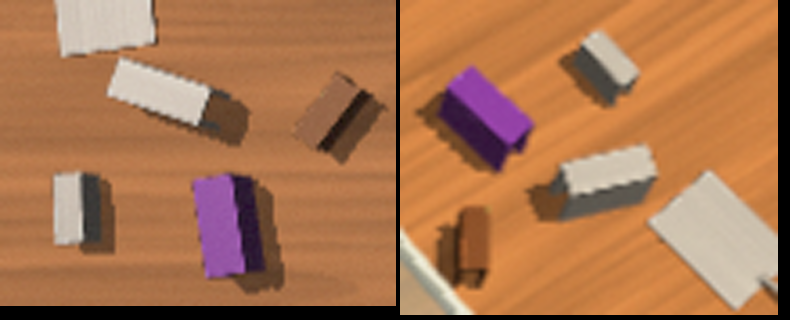

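View pics/case1.png

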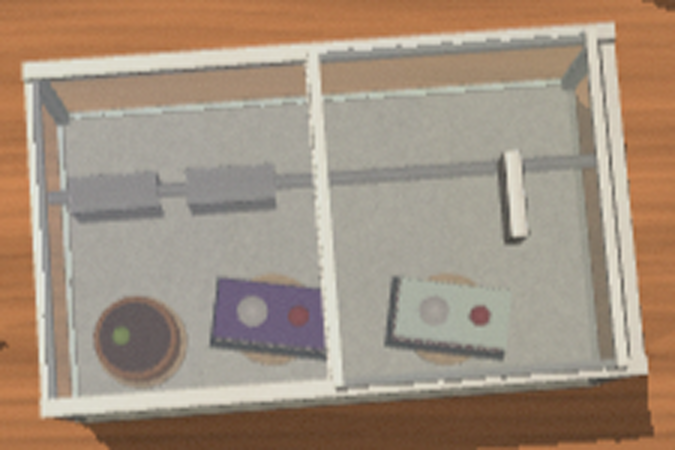

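The enlarged crop confirms it. In the left panel, the larger light-grey inverted U at (160,90) is the saddle; the smaller grey one is at (75,208), purple at (235,228) and brown at (335,112). The case crop shows the pull at (514,195), the bar running along row ~165–195, and the red cake at (450,325) clear of it. Next I move above the case for a wrist-camera view.

Emit:
play_rows(
  moves=[
    [[0,0,0,0.2,-0.15,-0.2,85],[0,0,0,0.29,-0.22,-0.15,85],[0,0,0,0.29,-0.22,-0.15,85],[0,0,0,0.29,-0.22,-0.1,85],[0,0,0,0.29,-0.22,-0.1,85]],
  ],
)

```text
time: 0.52
tool_pos: [0.3247, -0.489, 0.3016]
tcp_rot: [-3.093, -0.547, -0.0]
wrist_force: [0.3, -0.6, -0.1]
width: 1.002
grip_force: 0.0
```

Emit:
play_rows(
  moves=[
    [[0,0,0,0.29,-0.22,-0.1,85],[0,0,0,0.29,-0.22,-0.1,85],[0,0,0,0.29,-0.22,-0.1,85],[0,0,0,0.29,-0.22,-0.1,85],[0,0,0,0.29,-0.22,-0.1,85]],
  ],
)

```text
time: 0.93
tool_pos: [0.423, -0.3355, 0.3513]
tcp_rot: [-3.093, -0.548, 0.001]
wrist_force: [1.0, 0.8, -0.5]
width: 0.994
grip_force: 0.0
```

Emit:
play_rows(
  moves=[
    [[0,0,0,0.29,-0.22,-0.1,85],[0,0,0,0.29,-0.22,-0.1,85],[0,0,0,0.29,-0.22,-0.05,85],[0,0,0,0.29,-0.22,0,85],[0,0,0,0.29,-0.22,0,85]],
  ],
)

```text
time: 1.35
tool_pos: [0.5217, -0.1825, 0.3766]
tcp_rot: [3.093, 0.548, 0.001]
wrist_force: [-0.4, 0.4, -0.6]
width: 0.995
grip_force: 0.0
```

Emit:
play_rows(
  moves=[
    [[0,0,0.186,0.29,-0.22,0,85],[0,0,0.186,0.2,-0.2,0,85],[0,0,0.186,0,0,0,85],[0,0,0,0,0,0,85],[0,0,0,0,0,0,85]],
  ],
)

```text
time: 1.77
tool_pos: [0.5547, -0.1288, 0.3757]
tcp_rot: [3.139, 0.118, -0.002]
wrist_force: [0.8, 0.5, 0.1]
width: 0.997
grip_force: 0.0
```

```bash
python3 - <<'E'
from h import *
import pickle
s=bot.read_state();print(s["time"],s["tool_pos"],Ro.from_rotvec(s["tcp_rot"]).as_matrix().round(3).tolist(),s["q"].round(3))
c=snap("wrist");pickle.dump(c,open("w1.pkl","wb"));cv2.imwrite("pics/w1.png",c["image"][...,::-1]);print(-c["R"].T@c["t"],c["R"].round(3))
E
```

```text
1.7667 [ 0.55474046 -0.12884011  0.37566311] [[0.997, 0.075, -0.001], [0.075, -0.997, -0.0], [-0.001, 0.0, -1.0]] [-0.272  0.009  1.631 -0.     1.503  1.224]
[ 0.6290336  -0.1221273   0.51837644] [[ 0.076 -0.997  0.   ]
 [-0.953 -0.072  0.293]
 [-0.292 -0.023 -0.956]]
```

View pics/w1.png

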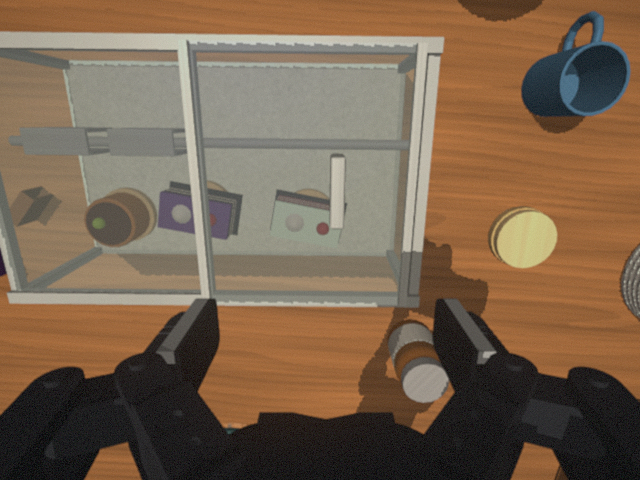

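The wrist view shows the pull's top at (338,190), the bar along row 144, the far rail at row 40 and the near rail at row 298. I'll measure the yaw, the pull and the bar.

```bash
cat > m2.py <<'E'
from h import *
import pickle
W=pickle.load(open("w1.pkl","rb"));T=pickle.load(open("top0.pkl","rb"))
def tri(a,b,A_=W,B_=T):
    A=[];o=[]
    for c,p in((A_,a),(B_,b)):
        d=c["R"].T@np.linalg.solve(c["K"],np.array([*p,1.]));d/=np.linalg.norm(d);P=np.eye(3)-np.outer(d,d)
        A.append(P);o.append(P@(-c["R"].T@c["t"]))
    return np.linalg.lstsq(np.vstack(A),np.hstack(o),rcond=None)[0]
im=W["image"][140:245,318:360].astype(int)
hsv=cv2.cvtColor(W["image"][140:245,318:360],cv2.COLOR_RGB2HSV)
m=(hsv[...,2]>215).astype(np.uint8)
cnt=max(cv2.findContours(m,0,2)[0],key=cv2.contourArea);r=cv2.minAreaRect(cnt);b=cv2.boxPoints(r)+[318,140]
print("pull px",b.round(1).tolist());pc=np.array(r[0])+[318,140]
print("pull@.22",world(W,*pc,.22),"tri",tri(pc,(391.5,194.1)),"depth",world(W,*pc))
P=[world(W,*p,.22) for p in b];print(np.round(P,4).tolist())
# rails: bright edges along columns
def rowedges(c,cols,r0,r1,thr):
    out=[]
    for u in cols:
        g=c["image"][r0:r1,u].min(axis=1); i=np.where(g>thr)[0]
        if len(i):out.append((u,r0+i.min(),r0+i.max()))
    return np.array(out)
for nm,r0,r1 in(("far",25,62),("near",280,315)):
    e=rowedges(W,range(30,180,10),r0,r1,150);e2=rowedges(W,range(215,400,10),r0,r1,150)
    for e in (e,e2):
        f1=np.polyfit(e[:,0],e[:,1],1);f2=np.polyfit(e[:,0],e[:,2],1);u0,u1=e[0,0],e[-1,0]
        for f in(f1,f2):
            a=world(W,u0,np.polyval(f,u0),.177);q=world(W,u1,np.polyval(f,u1),.177);d=a-q
            print(nm,a.round(4),q.round(4),"yaw",np.degrees(np.arctan2(-d[0],d[1])).round(2))
        print(" depth z",world(W,u0+20,np.polyval((f1+f2)/2,u0+20)))
# bar: dark grey line
def bar(c,cols,r0,r1):
    o=[]
    for u in cols:
        g=c["image"][r0:r1,u].mean(axis=1);bg=np.percentile(g,80);w=np.clip(bg-15-g,0,None)
        if w.sum()>5:o.append((u,(w*np.arange(r0,r1)).sum()/w.sum()))
    return np.array(o)
bw=bar(W,range(220,325,5),133,156);bt=bar(T,range(340,384,4),178,198)
fw=np.polyfit(*bw.T,1);ft=np.polyfit(*bt.T,1);print("bar",np.polyval(fw,[220,320]),np.std(bw[:,1]-np.polyval(fw,bw[:,0])),np.polyval(ft,[340,384]),np.std(bt[:,1]-np.polyval(ft,bt[:,0])))
for u in(220,320):
    p=world(W,u,np.polyval(fw,u),.135);
    # plane of bar in W intersect with T's plane at same world y
    best=min((abs((lambda w:(c:=T["K"]@(T["R"]@w+T["t"]),c[1]/c[2]-np.polyval(ft,c[0]/c[2]))[1])(world(W,u,np.polyval(fw,u),z))),z) for z in np.arange(.1,.18,.001))
    print("bar pt",p,"two-view z",best[1])
a,q=[world(W,u,np.polyval(fw,u),.135) for u in(220,320)];d=a-q;print("bar yaw",np.degrees(np.arctan2(-d[0],d[1])))
E
python3 m2.py
```

```text
Traceback (most recent call last):
  File "m2.py", line 13, in <module>
    cnt=max(cv2.findContours(m,0,2)[0],key=cv2.contourArea);r=cv2.minAreaRect(cnt);b=cv2.boxPoints(r)+[318,140]
ValueError: max() iterable argument is empty
```

```bash
sed -i 's/m=(hsv\[...,2\]>215)/print(W["image"][170,320:356].min(axis=1).tolist());m=((hsv[...,2]>190)\&(hsv[...,1]<60))/' m2.py; python3 m2.py
```

```text
[137, 136, 136, 139, 141, 136, 139, 144, 136, 131, 107, 140, 167, 178, 179, 179, 175, 178, 172, 173, 169, 172, 174, 161, 141, 113, 128, 139, 140, 144, 140, 141, 138, 138, 139, 137]
pull px [[332.0, 226.0], [332.0, 159.0], [342.0, 159.0], [342.0, 226.0]]
pull@.22 [ 0.5741332  -0.13567442  0.22      ] tri [ 0.57407923 -0.1354764   0.21930925] depth [ 0.57430285 -0.13563256  0.22092203]
[[0.5455, -0.1339, 0.22], [0.6007, -0.1294, 0.22], [0.6013, -0.1374, 0.22], [0.5461, -0.1423, 0.22]]
far [0.6802 0.1274 0.177 ] [0.688  0.0118 0.177 ] yaw 3.84
far [0.6702 0.1289 0.177 ] [0.6771 0.0123 0.177 ] yaw 3.41
 depth z [0.67604329 0.1105019  0.17857542]
far [ 0.6904 -0.0254  0.177 ] [ 0.7001 -0.1746  0.177 ] yaw 3.71
far [ 0.684  -0.0254  0.177 ] [ 0.6949 -0.1753  0.177 ] yaw 4.18
 depth z [ 0.6882302  -0.04220321  0.17783561]
near [0.4388 0.165  0.177 ] [0.448 0.023 0.177] yaw 3.71
near [0.4297 0.1664 0.177 ] [0.4391 0.0235 0.177 ] yaw 3.78
 depth z [0.43615112 0.14453104 0.17803281]
near [ 0.4444 -0.0328  0.177 ] [ 0.4543 -0.1863  0.177 ] yaw 3.68
near [ 0.4423 -0.0328  0.177 ] [ 0.4524 -0.1865  0.177 ] yaw 3.75
 depth z [ 0.448349   -0.05460432  0.18372143]
bar [143.59697028 144.43884362] 0.23098656955886993 [188.44388608 185.54496419] 0.17585791070379966
bar pt [ 0.59929329 -0.01743516  0.135     ] two-view z 0.14500000000000005
bar pt [ 0.60613382 -0.11822807  0.135     ] two-view z 0.14300000000000004
bar yaw 3.8825469718616987
```

The case yaw is 3.8°, the pull is at (0.574, −0.136) with its top at z 0.220, and the bar passes through (0.605, −0.10). Now I grasp the pull.

Emit:
play_rows(
  moves=[
    [[0,0,0.017,0.187,0.082,0.2,50],[0,0,0,0,0,0.4,50],[0,0,0,0,0,0.4,50],[0,0,0,0,0,0.3,50],[0,0,0,0,0,0.2,50]],
  ],
)

```text
time: 2.23
tool_pos: [0.5714, -0.1367, 0.2218]
tcp_rot: [-3.138, -0.099, 0.009]
wrist_force: [0.9, -0.3, 0.2]
width: 0.59
grip_force: 0.0
```

Emit:
play_rows(
  moves=[
    [[0,0,0,0,0,0.2,50],[0,0,0,0,0,0.12,50],[0,0,0,0,0,0,50],[0,0,0,0,0,0,50],[0,0,0,0,0,0,50]],
  ],
)

```text
time: 2.65
tool_pos: [0.5751, -0.1367, 0.196]
tcp_rot: [3.139, 0.099, 0.004]
wrist_force: [-0.5, 0.4, 0.6]
width: 0.586
grip_force: 0.0
```

```bash
python3 - <<'E'
from h import *
c=snap("wrist");cv2.imwrite("pics/w2.png",c["image"][...,::-1]);print(bot.read_state()["tool_pos"])
E
```

```text
[ 0.57538299 -0.13663149  0.19643394]
```

View pics/w2.png

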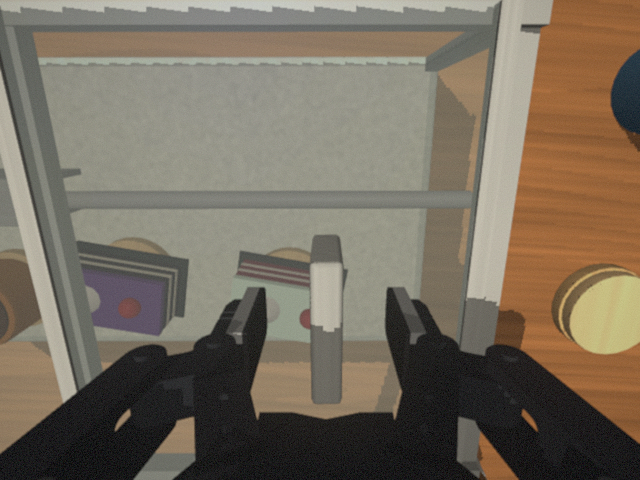

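The fin at (326,290) is centred between the pads. I close and slide the lid open along −tool y.

Emit:
play_rows(
  moves=[
    [[0,0,0,0,0,0.04,50],[0,0,0,0,0,0,5],[0,0,0,0,0,0,5],[0,0,0,0,0,0,5],[0,0,0,0,0,0,5]],
  ],
  newtons=40,
)

```text
time: 3.12
tool_pos: [0.5744, -0.136, 0.1908]
tcp_rot: [3.14, 0.1, 0.001]
wrist_force: [-0.5, 0.0, 0.9]
width: 0.133
grip_force: 40.9
```

Emit:
play_rows(
  moves=[
    [[0,0,0,0,0,0,5],[0,0,0,0,0,0,5],[0,0,0,0,-0.05,0,5],[0,0,0,0,-0.1,0,5],[0,0,0,0,-0.15,0,5]],
  ],
)

```text
time: 3.53
tool_pos: [0.5725, -0.1065, 0.1908]
tcp_rot: [3.139, 0.097, 0.001]
wrist_force: [-1.0, -3.3, 4.4]
width: 0.128
grip_force: 41.3
```

Emit:
play_rows(
  moves=[
    [[0,0,0,0,-0.2,0,5],[0,0,0,0,-0.25,0,5],[0,0,0,0,-0.25,0,5],[0,0,0,0,-0.25,0,5],[0,0,0,0,-0.2,0,5]],
  ],
)

```text
time: 3.95
tool_pos: [0.5649, 0.0112, 0.1908]
tcp_rot: [-3.14, -0.101, -0.002]
wrist_force: [0.9, -1.8, 2.8]
width: 0.134
grip_force: 41.1
```

Emit:
play_rows(
  moves=[
    [[0,0,0,0,-0.2,0,5],[0,0,0,0,-0.15,0,5],[0,0,0,0,-0.1,0,5],[0,0,0,0,0,0,5],[0,0,0,0,0,0,5]],
  ],
)

```text
time: 4.37
tool_pos: [0.5626, 0.0455, 0.1908]
tcp_rot: [3.123, 0.102, 0.002]
wrist_force: [1.6, -33.3, 3.5]
width: 0.134
grip_force: 47.0
```

The force has risen to 33 N after 182 mm of travel, so something is stopping the lid. I relax and look.

Emit:
play_rows(
  moves=[
    [[0,0,0,0,0.06,0,5],[0,0,0,0,0,0,5],[0,0,0,0,0,0,5]],
  ],
)

```text
time: 4.62
tool_pos: [0.5627, 0.0456, 0.1908]
tcp_rot: [3.135, 0.099, 0.001]
wrist_force: [0.4, -11.7, 4.3]
width: 0.13
grip_force: 43.1
```

```bash
python3 - <<'E'
from h import *
c=snap("wrist");t=snap("top")
w=np.hstack([cv2.resize(c["image"],(440,330)),cv2.resize(t["image"][130:280,210:460],(360,216),interpolation=2) if 0 else np.vstack([cv2.resize(t["image"][130:290,210:450],(360,240),interpolation=2),np.zeros((90,360,3),np.uint8)])])
cv2.imwrite("pics/w3.png",w[...,::-1]);s=bot.read_state();print(s["tool_pos"],s["wrist_force"],s["torque"])
E
```

```text
[0.56267349 0.04551925 0.190851  ] [  0.01216668 -11.75218344   3.80782771] [-1.45050906  0.03589339  0.0541578 ]
```

View pics/w3.png

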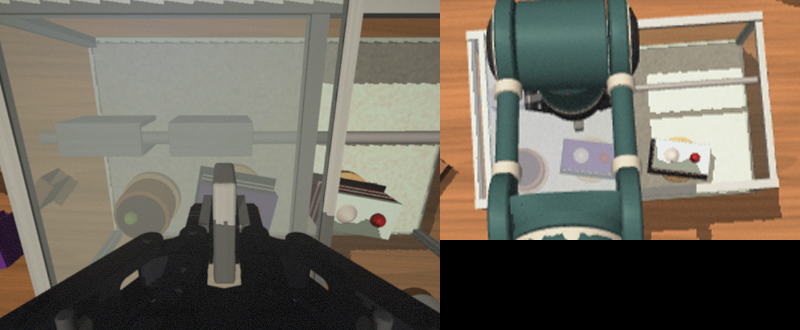

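The wrist panel shows the lid over the fixed pane with its edge past the cross-bar, and the top panel shows the opening clear. The lid is at its open stop. I release, rise, turn and go look at the saddle.

Emit:
play_rows(
  moves=[
    [[0,0,0,0,0,0,45],[0,0,0,0,0,0,45],[0,0,0,0,0,0,45],[0,0,0,0,0,-0.2,45],[0,0,0,0,0,-0.4,45]],
  ],
)

```text
time: 5.13
tool_pos: [0.558, 0.0486, 0.2441]
tcp_rot: [-3.139, -0.101, 0.021]
wrist_force: [0.2, 0.2, -0.6]
width: 0.525
grip_force: 0.0
```

Emit:
play_rows(
  moves=[
    [[0,0,0,0,0,-0.4,45],[0,0,-0.234,0,0,-0.1,45],[0,0,-0.234,0,0,0,45],[0,0,-0.234,0,0,0,45],[0,0,-0.234,0,0,0,45]],
  ],
)

```text
time: 5.55
tool_pos: [0.5624, 0.0488, 0.3007]
tcp_rot: [-3.028, -0.835, -0.001]
wrist_force: [0.2, 0.4, -0.4]
width: 0.526
grip_force: 0.0
```

Emit:
play_rows(
  moves=[
    [[0,0,-0.234,0,0,0,45],[0,0,-0.234,0,0,0,45],[0,0,-0.234,0,0,0,45],[0,0,-0.234,0,0,0,45],[0,0,-0.234,0,0,0,45]],
  ],
)

```text
time: 5.97
tool_pos: [0.5621, 0.0488, 0.2998]
tcp_rot: [-2.658, -1.672, 0.0]
wrist_force: [0.3, 0.8, -0.3]
width: 0.528
grip_force: 0.0
```

Emit:
play_rows(
  moves=[
    [[0,0,-0.234,0.2,-0.14,0,45],[0,0,0,0.27,-0.19,0,45],[0,0,0,0.27,-0.19,0,45],[0,0,0,0.27,-0.19,0,45],[0,0,0,0.27,-0.19,0,45]],
  ],
)

```text
time: 6.38
tool_pos: [0.5216, 0.201, 0.2999]
tcp_rot: [-2.562, -1.816, 0.0]
wrist_force: [0.3, 0.3, 0.2]
width: 0.527
grip_force: 0.0
```

Emit:
play_rows(
  moves=[
    [[0,0,0,0.27,-0.19,0,45],[0,0,0,0.27,-0.19,0,45],[0,0,0,0.27,-0.19,0.3,45],[0,0,0,0.27,-0.19,0.3,45],[0,0,0,0,-0.04,0.2,45]],
  ],
)

```text
time: 6.8
tool_pos: [0.4815, 0.3282, 0.222]
tcp_rot: [-2.557, -1.82, 0.001]
wrist_force: [2.1, -1.4, -1.4]
width: 0.528
grip_force: 0.0
```

Emit:
play_rows(
  moves=[
    [[0,0,0,0,0,0,45],[0,0,0,0,0,0,45]],
  ],
)

```text
time: 6.97
tool_pos: [0.4825, 0.3232, 0.2225]
tcp_rot: [-2.561, -1.819, 0.007]
wrist_force: [0.1, 0.5, 0.7]
width: 0.525
grip_force: 0.0
```

```bash
python3 - <<'E'
from h import *
import pickle
s=bot.read_state();print(s["time"],s["tool_pos"],Ro.from_rotvec(s["tcp_rot"]).as_matrix().round(3).tolist(),s["q"].round(3))
c=snap("wrist");pickle.dump(c,open("w4.pkl","wb"));cv2.imwrite("pics/w4.png",c["image"][...,::-1])
t=snap("top");pickle.dump(t,open("t4.pkl","wb"))
E
```

```text
6.9667 [0.48248437 0.32322027 0.22250959] [[0.329, 0.944, -0.004], [0.944, -0.329, -0.002], [-0.003, -0.003, -1.0]] [0.547 0.095 1.818 0.    1.233 0.883]
```

View pics/w4.png

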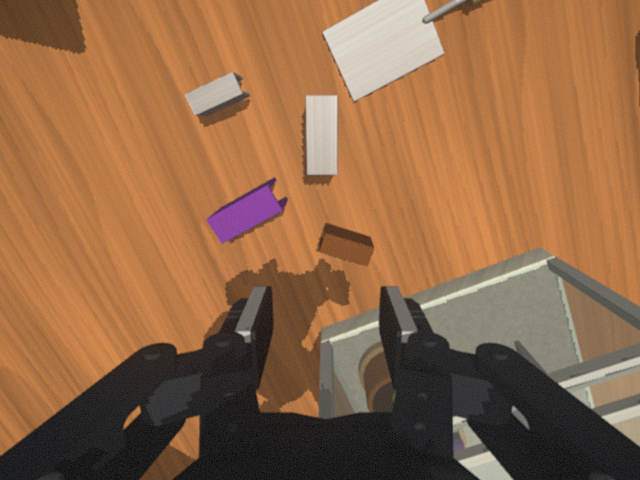

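The saddle's top face is at (322,135), aligned with the tool. The server blade tip at (355,98) and the brown one at (346,243) leave room for the fingers. I'll measure it now.

```bash
cat > m4.py <<'E'
from h import *
import pickle
exec(open("m2.py").read().split("im=W")[0].replace('w1.pkl','w4.pkl').replace('top0','t4'))
x0,y0=295,85
hsv=cv2.cvtColor(W["image"][y0:188,x0:350],cv2.COLOR_RGB2HSV)
m=((hsv[...,1]<50)&(hsv[...,2]>150)).astype(np.uint8);m[:20,45:]=0
cnt=max(cv2.findContours(m,0,2)[0],key=cv2.contourArea);r=cv2.minAreaRect(cnt);b=cv2.boxPoints(r)+[x0,y0];pc=np.array(r[0])+[x0,y0]
hsv=cv2.cvtColor(T["image"][228:254,143:182],cv2.COLOR_RGB2HSV);mt=((hsv[...,1]<70)&(hsv[...,2]>170)).astype(np.uint8)
ct=max(cv2.findContours(mt,0,2)[0],key=cv2.contourArea);pt=np.array(cv2.minAreaRect(ct)[0])+[143,228]
print(b.round(1).tolist(),pt);p=world(W,*pc,.049);P=np.array([world(W,*q,.049) for q in b]);print(p,tri(pc,pt),world(W,*pc));print(P.round(4).tolist())
e=[P[1]-P[0],P[2]-P[1]];L=max(e,key=np.linalg.norm);print([np.linalg.norm(k) for k in e],"long yaw",np.degrees(np.arctan2(L[1],L[0])))
s=bot.read_state();Rt=Ro.from_rotvec(s["tcp_rot"]).as_matrix();print("tool x yaw",np.degrees(np.arctan2(Rt[1,0],Rt[0,0])),"delta tool",Rt.T@(np.array([p[0],p[1],.019])-s["tool_pos"])*10)
E
python3 m4.py
```

```text
[[306.0, 95.0], [336.0, 95.0], [336.0, 174.0], [306.0, 174.0]] [163.84999847 241.44999886]
[0.49929476 0.38575969 0.049     ] [0.49920927 0.38444889 0.0134134 ] [0.49927187 0.38573353 0.04810223]
[[0.4981, 0.4186, 0.049], [0.5208, 0.4107, 0.049], [0.5006, 0.3508, 0.049], [0.4764, 0.3593, 0.049]]
[np.float64(0.024084330790832897), np.float64(0.06319108701752757)] long yaw -108.71668041370793
tool x yaw 70.65194820873933 delta tool [ 0.63354427 -0.07502706  2.06848502]
```

Emit:
play_rows(
  moves=[
    [[0,0,-0.02,0.3,-0.04,0,50],[0,0,0,0.33,-0.035,0.2,50],[0,0,0,0,0,0.4,50],[0,0,0,0,0,0.4,50],[0,0,0,0,0,0.3,50]],
  ],
)

```text
time: 7.48
tool_pos: [0.4992, 0.3852, 0.0942]
tcp_rot: [2.555, 1.828, 0.004]
wrist_force: [-0.3, -1.1, 0.1]
width: 0.583
grip_force: 0.0
```

Emit:
play_rows(
  moves=[
    [[0,0,0,0,0,0.2,50],[0,0,0,0,0,0.1,50],[0,0,0,0,0,0,50],[0,0,0,0,0,0,50],[0,0,0,0,0,0,50]],
  ],
)

```text
time: 7.9
tool_pos: [0.5, 0.3861, 0.0673]
tcp_rot: [2.555, 1.829, 0.008]
wrist_force: [0.1, -0.3, -0.2]
width: 0.587
grip_force: 0.0
```

```bash
python3 - <<'E'
from h import *
c=snap("wrist");cv2.imwrite("pics/w5.png",c["image"][...,::-1])
s=bot.read_state();Rt=Ro.from_rotvec(s["tcp_rot"]).as_matrix();print(s["tool_pos"],Rt.T@(np.array([.4993,.3858,.019])-s["tool_pos"])*10)
E
```

```text
[0.49993677 0.3862292  0.06738201] [-0.0081714  -0.00612807  0.48377325]
```

View pics/w5.png

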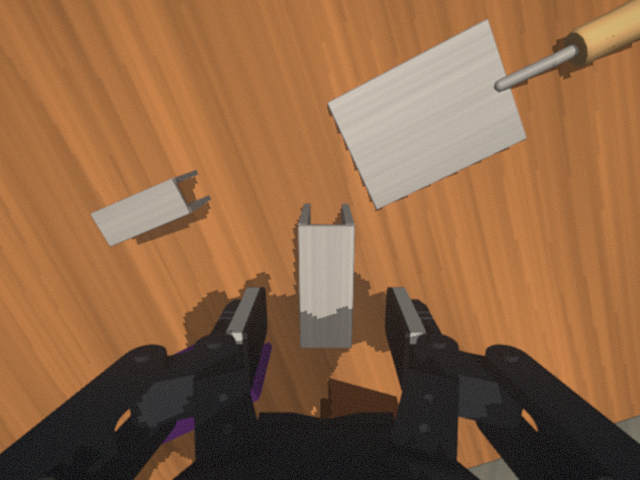

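The saddle at (326,285) is centred between the pads, with the purple and brown ones clear behind. I descend and grip.

Emit:
play_rows(
  moves=[
    [[0,0,0,0,0,0.2,50],[0,0,0,0,0,0.2,50],[0,0,0,0,0,0.08,50],[0,0,0,0,0,0,50],[0,0,0,0,0,0,15]],
  ],
  newtons=35,
)

```text
time: 8.37
tool_pos: [0.498, 0.3853, 0.017]
tcp_rot: [-2.554, -1.83, -0.001]
wrist_force: [-0.1, 0.8, -0.4]
width: 0.462
grip_force: 0.0
```

Emit:
play_rows(
  moves=[
    [[0,0,0,0,0,0,15],[0,0,0,0,0,0,15],[0,0,0,0,0,0,15],[0,0,0,0,0,0,15],[0,0,0,0,0,-0.1,15]],
  ],
)

```text
time: 8.78
tool_pos: [0.4967, 0.3844, 0.0253]
tcp_rot: [-2.554, -1.83, 0.004]
wrist_force: [-0.0, -0.2, -1.0]
width: 0.298
grip_force: 34.9
```

Emit:
play_rows(
  moves=[
    [[0,0,0,0,0,-0.3,15],[0,0,0,0,0,-0.4,15],[0,0,0,0,0,-0.4,15],[0,0,0,0,0,-0.4,15],[0,0,0,0,0,-0.4,15]],
  ],
)

```text
time: 9.2
tool_pos: [0.497, 0.3846, 0.2183]
tcp_rot: [-2.554, -1.83, 0.001]
wrist_force: [0.2, 0.9, -1.7]
width: 0.305
grip_force: 34.9
```

Emit:
play_rows(
  moves=[
    [[0,0,0,0,0,-0.4,15],[0,0,0,0,0,-0.4,15],[0,0,0,0,0,-0.2,15],[0,0,0,0,0,0,15],[0,0,0,0,0,0,15]],
  ],
)

```text
time: 9.62
tool_pos: [0.4981, 0.3854, 0.3187]
tcp_rot: [-2.554, -1.83, -0.006]
wrist_force: [-0.2, -0.6, -1.4]
width: 0.3
grip_force: 35.0
```

```bash
cat > go.py <<'E'
import sys
from h import *
a=list(map(float,sys.argv[1:]))
s=bot.read_state();Rt=Ro.from_rotvec(s["tcp_rot"]).as_matrix();yaw=np.degrees(np.arctan2(Rt[1,0],Rt[0,0]))
print(s["time"],s["tool_pos"].round(4),"yaw",yaw,"tilt",Rt[:,2].round(4),"w",s["width"],s["wrist_force"].round(1))
u=np.radians(a[3]);x=np.array([np.cos(u),np.sin(u)]);d=np.array(a[:3])-s["tool_pos"]
print("turn z",-np.radians(a[3]-yaw)/.5,"then shift",d[:2]@x*10,d[:2]@[x[1],-x[0]]*10,-d[2]*10)
print("no-turn shift",Rt.T@d*10)
E
python3 go.py .6055 -.104 .25 93.8
```

```text
9.6167 [0.4981 0.3854 0.3187] yaw 71.23780983719611 tilt [ 0.0031  0.0023 -1.    ] w 0.2999529294353192 [-0.2 -0.6 -1.4]
turn z -0.7875690096040066 then shift -4.954537034035267 0.7469070783791755 0.6866912842799572
no-turn shift [-4.29089685  2.58920452  0.67902616]
```

Emit:
play_rows(
  moves=[
    [[0,0,-0.2,0,0,0,15],[0,0,-0.2,0,0,0,15],[0,0,-0.2,0,0,0,15],[0,0,-0.19,-0.2,0.03,0,15],[0,0,0,-0.36,0.055,0,15]],
  ],
)

```text
time: 10.03
tool_pos: [0.5057, 0.3308, 0.3124]
tcp_rot: [-2.134, -2.301, 0.008]
wrist_force: [0.8, -1.3, -1.5]
width: 0.297
grip_force: 34.9
```

Emit:
play_rows(
  moves=[
    [[0,0,0,-0.36,0.055,0,15],[0,0,0,-0.36,0.055,0,15],[0,0,0,-0.36,0.055,0,15],[0,0,0,-0.36,0.055,0,15],[0,0,0,-0.36,0.055,0,15]],
  ],
)

```text
time: 10.45
tool_pos: [0.546, 0.1497, 0.3129]
tcp_rot: [-2.143, -2.293, 0.007]
wrist_force: [0.7, -0.5, -1.6]
width: 0.298
grip_force: 34.9
```

Emit:
play_rows(
  moves=[
    [[0,0,0,-0.36,0.055,0,15],[0,0,0,-0.36,0.055,0,15],[0,0,0,-0.36,0.055,0,15],[0,0,0,-0.36,0.055,0.1,15],[0,0,0,-0.36,0.055,0.2,15]],
  ],
)

```text
time: 10.87
tool_pos: [0.5874, -0.0278, 0.286]
tcp_rot: [2.145, 2.295, 0.001]
wrist_force: [0.6, 0.2, -0.6]
width: 0.302
grip_force: 34.9
```

Emit:
play_rows(
  moves=[
    [[0,0,0,-0.36,0.055,0.2,15],[0,0,0,-0.36,0.055,0.2,15],[0,0,0,-0.1,0.01,0,15],[0,0,0,0,0,0,15],[0,0,0,0,0,0,15]],
  ],
)

```text
time: 11.28
tool_pos: [0.6034, -0.1068, 0.2441]
tcp_rot: [-2.144, -2.29, 0.002]
wrist_force: [0.3, -0.0, -0.9]
width: 0.299
grip_force: 34.9
```

```bash
python3 go.py .6055 -.104 .25 93.8; python3 - <<'E'
from h import *
import pickle
T=pickle.load(open("top0.pkl","rb"))
P=np.array([world(T,*p,.18) for p in((424.3,139),(435,253.3),(227.7,151.7),(234,267))]);print(P.round(4).tolist(),P.mean(0))
u=np.radians(3.8);print("bar_spot",P.mean(0)[:2]+np.array([[np.cos(u),-np.sin(u)],[np.sin(u),np.cos(u)]])@[.035,-.1015])
c=snap("wrist");pickle.dump(c,open("w6.pkl","wb"));cv2.imwrite("pics/w6.png",c["image"][...,::-1])
E
```

```text
11.2833 [ 0.6034 -0.1068  0.2441] yaw 93.77613873657725 tilt [-0.004   0.0018 -1.    ] w 0.29882585387342425 [ 0.3 -0.  -0.9]
turn z -0.0008329152208251866 then shift 0.026374863219736987 0.02229955434353045 -0.058887008377563055
no-turn shift [ 0.02650331  0.02205864 -0.05892007]
[[0.6995, -0.2137, 0.18], [0.4568, -0.2286, 0.18], [0.6743, 0.2023, 0.18], [0.4314, 0.1862, 0.18]] [ 0.56548501 -0.0134482   0.18      ]
bar_spot [ 0.60713487 -0.11240546]
```

View pics/w6.png

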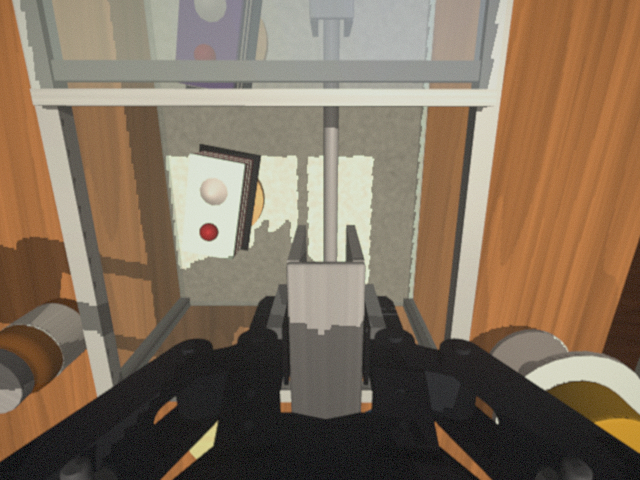

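The saddle is held with its top at (326,340), the bar runs at col ~331, the red cake at (215,205) is clear, and the lid edge is at row 97. I'll work out the lateral offset between saddle and bar in this same view.

```bash
python3 - <<'E'
from h import *
import pickle
W=pickle.load(open("w6.pkl","rb"))
g=W["image"].mean(axis=2)
o=[]
for r in range(165,225,4):
    seg=g[r,318:346];w=np.clip(np.percentile(seg,85)-12-seg,0,None);w[w<8]=0;o.append((r,318+(w*np.arange(28)).sum()/w.sum()))
o=np.array(o);f=np.polyfit(*o.T,1);print(o[:,1].round(1),W["K"][0,2])
B=[world(W,np.polyval(f,r),r,.135) for r in(165,221)];print("bar",np.round(B,4))
s=bot.read_state();Rt=Ro.from_rotvec(s["tcp_rot"]).as_matrix();p=s["tool_pos"]
zt=p[2]+.031
for r in(275,300,360):
    row=g[r,275:380];d=np.diff(row);print(r,row[[5,12,20,60,85,92,98]].round());
for r,l,h in((268,288.5,364),(300,288.5,364)):
    a=world(W,(l+h)/2,r,zt);print("saddle c",a.round(4),"in tool",(Rt.T@(a-p)).round(4), "width",np.linalg.norm(world(W,l,r,zt)-world(W,h,r,zt)))
for b in B:print("bar in tool",(Rt.T@(b-p)).round(4))
b=B[1]+(B[1]-B[0])/(B[1][1]-B[0][1])*(-.110-B[1][1]);print("bar at y-.11",b,"shift",Rt.T@(b-p)*10)
i=world(W,328,100);print("lid edge depth pt",i)
E
```

```text
[329.5 329.4 329.4 329.4 329.4 329.5 329.3 329.4 329.4 329.5 329.5 329.4
 329.3 329.2 329.4] 325.69101821909715
bar [[ 0.6025 -0.0591  0.135 ]
 [ 0.6051 -0.0981  0.135 ]]
275 [134. 131. 165. 165. 180. 223. 133.]
300 [ 92.  81. 170. 166. 182.  96. 100.]
360 [35. 34. 97. 99. 98. 40. 36.]
saddle c [ 0.6018 -0.0765  0.2764] in tool [ 0.0296 -0.0004 -0.031 ] width 0.02433185651705644
saddle c [ 0.6025 -0.0879  0.2764] in tool [ 0.0182 -0.0004 -0.031 ] width 0.025008738240869584
bar in tool [0.0467 0.0017 0.1105]
bar in tool [0.0076 0.0017 0.1104]
bar at y-.11 [ 0.60593143 -0.11        0.135     ] shift [-0.04247936  0.01735578  1.10398163]
lid edge depth pt [ 0.5987369  -0.02075813  0.18601216]
```

The bar is 2 mm to the tool's +y from the saddle's centre, against a slot margin of ±4 mm. I shift, lower to just above the bar and re-measure numerically.

Emit:
play_rows(
  moves=[
    [[0,0,0,-0.035,0.024,0.1,15],[0,0,0,0,0,0.2,15],[0,0,0,0,0,0.2,15],[0,0,0,0,0,0.15,15],[0,0,0,0,0,0,15]],
  ],
)

```text
time: 11.75
tool_pos: [0.605, -0.1082, 0.1773]
tcp_rot: [-2.139, -2.294, 0.005]
wrist_force: [-1.3, -0.6, -1.8]
width: 0.302
grip_force: 34.9
```

Emit:
play_rows(
  moves=[
    [[0,0,0,0,0,0,15],[0,0,0,0,0,0,15]],
  ],
)

```text
time: 11.92
tool_pos: [0.6082, -0.1096, 0.1825]
tcp_rot: [2.142, 2.295, 0.002]
wrist_force: [0.0, 0.1, -2.2]
width: 0.299
grip_force: 34.9
```

```bash
cat > m7.py <<'E'
from h import *
import pickle
W=snap("wrist");pickle.dump(W,open("w7.pkl","wb"))
s=bot.read_state();Rt=Ro.from_rotvec(s["tcp_rot"]).as_matrix();p=s["tool_pos"];print(p,Rt[:,2].round(4))
for y in(-.03,-.04,-.05,-.06):
    c=W["K"]@(W["R"]@np.array([.604,y,.135])+W["t"]);u,v=c[:2]/c[2];r=int(v);u0=int(u)-26
    seg=W["image"][r,u0:u0+52].mean(axis=1).astype(int)
    dd=np.gradient(seg.astype(float));print("row",r,u0,seg.tolist())
c=[W["K"]@(W["R"]@(p+Rt@np.array([.032,k,-.031]))+W["t"]) for k in(-.013,.013)];print("saddle top far corners px",[(k[:2]/k[2]).round(1) for k in c])
r=int(c[0][1]/c[0][2])+6;print(r,W["image"][r,270:385].mean(axis=1).astype(int).tolist())
E
python3 m7.py
```

```text
[ 0.60853841 -0.1098698   0.18306445] [ 2.9e-03 -6.0e-04 -1.0e+00]
row 112 302 [132, 132, 130, 132, 131, 134, 133, 128, 126, 133, 108, 87, 81, 85, 90, 94, 99, 97, 96, 99, 104, 100, 97, 100, 96, 97, 94, 91, 85, 78, 87, 116, 134, 128, 130, 130, 133, 127, 134, 132, 126, 129, 127, 125, 128, 132, 133, 135, 136, 138, 130, 132]
row 133 300 [127, 133, 130, 132, 133, 133, 135, 137, 134, 131, 129, 129, 105, 95, 111, 119, 134, 144, 154, 158, 161, 166, 176, 180, 181, 180, 169, 160, 157, 150, 139, 129, 121, 128, 133, 130, 133, 132, 132, 133, 136, 131, 130, 133, 136, 129, 135, 134, 131, 127, 135, 127]
row 154 299 [128, 134, 130, 137, 137, 132, 135, 132, 130, 132, 134, 133, 134, 120, 103, 106, 123, 136, 144, 151, 154, 159, 168, 175, 178, 181, 175, 168, 165, 157, 147, 136, 128, 118, 131, 131, 137, 133, 136, 135, 130, 132, 133, 136, 131, 134, 133, 133, 131, 134, 133, 134]
row 173 297 [219, 219, 218, 220, 217, 221, 217, 216, 218, 214, 217, 216, 217, 219, 217, 190, 127, 105, 121, 135, 144, 149, 155, 161, 166, 174, 177, 177, 175, 170, 160, 155, 147, 134, 136, 177, 214, 220, 217, 216, 215, 213, 213, 211, 214, 212, 213, 215, 217, 217, 216, 215]
saddle top far corners px [array([286.4, 263.4]), array([366.8, 263.5])]
269 [129, 134, 131, 134, 131, 136, 138, 136, 134, 133, 136, 134, 128, 129, 133, 129, 113, 130, 157, 171, 171, 174, 176, 174, 170, 168, 167, 172, 170, 170, 174, 177, 176, 170, 172, 169, 169, 167, 167, 168, 169, 169, 169, 171, 170, 170, 170, 170, 165, 171, 174, 170, 172, 171, 171, 170, 168, 166, 165, 167, 166, 166, 168, 168, 171, 167, 164, 166, 166, 165, 167, 166, 168, 168, 171, 170, 166, 168, 169, 173, 171, 174, 173, 174, 170, 178, 170, 168, 175, 176, 178, 180, 181, 173, 161, 165, 208, 219, 218, 217, 199, 157, 129, 131, 129, 130, 128, 126, 131, 134, 127, 128, 126, 132, 133]
```

```bash
python3 - <<'E'
from h import *
import pickle
W=pickle.load(open("w7.pkl","rb"));s=bot.read_state();Rt=Ro.from_rotvec(s["tcp_rot"]).as_matrix();p=s["tool_pos"]
for u,v in((322.3,112),(322.1,133),(322.5,154),(322.4,173)):
    b=world(W,u,v,.135);print(b.round(4),(Rt.T@(b-p)).round(4))
a=world(W,326.3,269,p[2]+.031);print("saddle",a.round(4),(Rt.T@(a-p)).round(4))
print(s["tool_pos"],s["wrist_force"],s["q"])
E
```

```text
[ 0.6011 -0.0299  0.135 ] [ 0.0803 -0.0021  0.048 ]
[ 0.6017 -0.0398  0.135 ] [ 0.0704 -0.0022  0.048 ]
[ 0.6026 -0.05    0.135 ] [ 0.0601 -0.002   0.048 ]
[ 0.6032 -0.0596  0.135 ] [ 0.0506 -0.002   0.048 ]
saddle [ 0.6063 -0.0799  0.2141] [ 0.0301 -0.0001 -0.031 ]
[ 0.60853841 -0.1098698   0.18306445] [ 0.10994133 -0.4442878  -0.60485972] [-2.18945538e-01  1.90120239e-01  1.78458265e+00  8.75090278e-05
  1.16392986e+00 -2.87505554e-01]
```

Emit:
play_rows(
  moves=[
    [[0,0,0,0,-0.02,0,15],[0,0,0,0,0,0,15],[0,0,0,0,0,0,15],[0,0,0,0,0,0,15],[0,0,0,0,0,0,15]],
  ],
)

```text
time: 12.38
tool_pos: [0.6055, -0.1106, 0.1816]
tcp_rot: [2.145, 2.295, 0.0]
wrist_force: [-0.1, -0.6, -0.3]
width: 0.303
grip_force: 34.9
```

Emit:
play_rows(
  moves=[
    [[0,0,0,0,0,0.05,15],[0,0,0,0,0,0.1,15],[0,0,0,0,0,0.1,15],[0,0,0,0,0,0.05,15],[0,0,0,0,0,0,15]],
  ],
)

```text
time: 12.8
tool_pos: [0.6035, -0.1101, 0.1482]
tcp_rot: [-2.142, -2.292, 0.004]
wrist_force: [0.5, 0.0, -1.7]
width: 0.296
grip_force: 34.9
```

```bash
python3 go.py .6066 -.11 .114 93.8
```

```text
12.8 [ 0.6035 -0.1101  0.1482] yaw 93.86437145111374 tilt [-0.0049  0.0011 -1.    ] w 0.2958251238766955 [ 0.5  0.  -1.7]
turn z 0.0022469875324427797 then shift -0.0014457236864586366 0.03143248861776633 0.34153969069770185
no-turn shift [-0.0019773   0.03307467  0.34138191]
```

Emit:
play_rows(
  moves=[
    [[0,0,0,0,0.015,0,15],[0,0,0,0,0,0,15],[0,0,0,0,0,0,15],[0,0,0,0,0,0,15],[0,0,0,0,0,0,15]],
  ],
)

```text
time: 13.22
tool_pos: [0.6072, -0.1104, 0.1518]
tcp_rot: [2.145, 2.295, 0.001]
wrist_force: [0.2, -0.9, -0.8]
width: 0.297
grip_force: 34.9
```

```bash
python3 go.py .6066 -.11 .114 93.8; python3 m7.py
```

```text
13.2167 [ 0.6072 -0.1104  0.1518] yaw 93.86923113891625 tilt [ 9.e-04 -2.e-04 -1.e+00] w 0.2968933360829412 [ 0.2 -0.9 -0.8]
turn z 0.0024166226379883247 then shift 0.004659064883869734 -0.005873579422538702 0.37781844331197345
no-turn shift [ 0.004759   -0.00620057  0.37781197]
[ 0.60712601 -0.11043488  0.15171606] [ 8.e-04 -2.e-04 -1.e+00]
row 108 305 [130, 129, 129, 127, 128, 132, 126, 102, 87, 81, 85, 91, 94, 96, 97, 96, 101, 95, 106, 104, 102, 97, 101, 100, 97, 94, 93, 90, 90, 83, 81, 89, 119, 130, 133, 130, 131, 136, 131, 129, 129, 131, 129, 127, 123, 131, 131, 134, 139, 136, 133, 134]
row 134 303 [133, 136, 137, 136, 137, 135, 137, 136, 129, 114, 90, 104, 117, 129, 138, 147, 148, 157, 159, 165, 172, 183, 180, 185, 177, 177, 169, 161, 157, 156, 148, 137, 120, 114, 127, 133, 135, 135, 137, 133, 136, 134, 132, 133, 132, 131, 133, 134, 135, 132, 134, 135]
row 158 301 [138, 139, 137, 136, 133, 133, 135, 132, 134, 135, 132, 119, 99, 106, 118, 128, 141, 145, 151, 157, 161, 165, 171, 177, 176, 179, 180, 172, 166, 163, 159, 151, 145, 130, 121, 115, 132, 137, 135, 131, 133, 135, 132, 13
[... 268 characters left out ...]
1, 214, 216, 217, 218, 217, 215, 214, 214, 215]
saddle top far corners px [array([285.3, 261.8]), array([365.5, 261.8])]
267 [137, 135, 136, 136, 134, 135, 133, 136, 135, 133, 138, 135, 140, 134, 134, 128, 119, 136, 160, 174, 175, 170, 170, 170, 169, 170, 168, 169, 169, 172, 174, 175, 178, 174, 172, 166, 167, 166, 165, 166, 168, 169, 168, 169, 167, 172, 172, 173, 168, 168, 174, 171, 170, 171, 173, 168, 172, 166, 165, 167, 167, 170, 168, 171, 167, 167, 167, 165, 167, 165, 167, 168, 169, 170, 166, 169, 168, 166, 169, 172, 169, 176, 175, 172, 177, 172, 172, 171, 173, 176, 176, 181, 175, 169, 158, 170, 212, 222, 220, 219, 219, 217, 217, 214, 214, 215, 212, 165, 130, 131, 129, 127, 131, 128, 130]
```

The bar is centred in the slot to about 1 mm. I lower until it seats.

Emit:
play_rows(
  moves=[
    [[0,0,0,0,0,0.08,15],[0,0,0,0,0,0.1,15],[0,0,0,0,0,0.1,15],[0,0,0,0,0,0.05,15],[0,0,0,0,0,0,15]],
  ],
)

```text
time: 13.68
tool_pos: [0.6049, -0.1099, 0.1152]
tcp_rot: [-2.142, -2.292, 0.004]
wrist_force: [0.0, -1.1, -0.1]
width: 0.298
grip_force: 34.9
```

Emit:
play_rows(
  moves=[
    [[0,0,0,0,0,0.02,15],[0,0,0,0,0,0.01,15],[0,0,0,0,0,0,15],[0,0,0,0,0,0,15]],
  ],
)

```text
time: 14.02
tool_pos: [0.6072, -0.1105, 0.1157]
tcp_rot: [2.145, 2.295, 0.001]
wrist_force: [1.3, 0.4, -0.5]
width: 0.301
grip_force: 34.9
```

```bash
python3 go.py .6066 -.11 .113 93.8
```

```text
14.0167 [ 0.6072 -0.1105  0.1157] yaw 93.86830579704215 tilt [ 8.e-04 -2.e-04 -1.e+00] w 0.30087451938438864 [ 1.3  0.4 -0.5]
turn z 0.002384322113169295 then shift 0.00493478729387508 -0.005846194683740322 0.026709347382970067
no-turn shift [ 0.00494747 -0.00586044  0.02670388]
```

Not yet in contact, so I step down in small amounts.

Emit:
play_rows(
  moves=[
    [[0,0,0,0,0,0.01,15],[0,0,0,0,0,0.01,15],[0,0,0,0,0,0,15],[0,0,0,0,0,0,15]],
  ],
)

```text
time: 14.35
tool_pos: [0.6069, -0.1104, 0.1133]
tcp_rot: [2.145, 2.295, 0.0]
wrist_force: [0.7, -0.7, 0.2]
width: 0.3
grip_force: 34.9
```

Emit:
play_rows(
  moves=[
    [[0,0,0,0,0,0.01,15],[0,0,0,0,0,0,15],[0,0,0,0,0,0,15]],
  ],
)

```text
time: 14.6
tool_pos: [0.607, -0.1104, 0.113]
tcp_rot: [2.145, 2.295, 0.0]
wrist_force: [-1.6, 0.2, 4.2]
width: 0.3
grip_force: 35.4
```

It's seated, with a 4 N upward reaction. I release and rise straight up.

Emit:
play_rows(
  moves=[
    [[0,0,0,0,0,0,32],[0,0,0,0,0,0,40],[0,0,0,0,0,0,45],[0,0,0,0,0,0,45],[0,0,0,0,0,0,45]],
  ],
)

```text
time: 15.02
tool_pos: [0.6068, -0.1104, 0.112]
tcp_rot: [-2.145, -2.295, 0.0]
wrist_force: [-0.6, -0.5, 1.0]
width: 0.524
grip_force: 0.0
```

Emit:
play_rows(
  moves=[
    [[0,0,0,0,0,-0.1,45],[0,0,0,0,0,-0.2,45],[0,0,0,0,0,-0.4,45],[0,0,0,0,0,-0.4,45],[0,0,0,0,0,-0.4,45]],
  ],
)

```text
time: 15.43
tool_pos: [0.6063, -0.1103, 0.264]
tcp_rot: [-2.145, -2.295, 0.001]
wrist_force: [0.3, -0.5, 0.3]
width: 0.526
grip_force: 0.0
```

Emit:
play_rows(
  moves=[
    [[0,0,0,0,0,-0.4,45],[0,0,0,0,0,-0.1,45],[0,0,0,0,0,0,45],[0,0,0,0,0,0,45]],
  ],
)

```text
time: 15.77
tool_pos: [0.6072, -0.1105, 0.3136]
tcp_rot: [2.144, 2.293, 0.002]
wrist_force: [-0.0, 0.0, -0.4]
width: 0.524
grip_force: 0.0
```

```bash
cat > m8.py <<'E'
from h import *
import pickle
W=snap("wrist");pickle.dump(W,open("w8.pkl","wb"))
v,u=np.mgrid[0:480:2,0:640:2];d=W["depth"][::2,::2]
X=((np.stack([u,v,np.ones_like(u)],-1)@np.linalg.inv(W["K"]).T)*d[...,None]-W["t"])@W["R"];X=X[d>0]
u=np.radians(3.8);o=np.array([.6066,-.11]);q=(X[:,:2]-o)@np.array([[np.cos(u),-np.sin(u)],[np.sin(u),np.cos(u)]])
m=(abs(q[:,0])<.025)&(abs(q[:,1])<.06)&(X[:,2]>.128)&(X[:,2]<.17)
for lo in np.arange(-.06,.06,.01):
    k=m&(q[:,1]>=lo)&(q[:,1]<lo+.01)
    if k.any(): t=k&(X[:,2]>np.percentile(X[k,2],90)-.004);print(round(lo,3),k.sum(),"zmax",np.percentile(X[k,2],[50,95]).round(4),"x",q[t,0].min().round(4),q[t,0].max().round(4))
E
python3 m8.py; python3 go.py .6066 -.11 .3 93.8
```

```text
-0.06 25 zmax [0.1398 0.1408] x -0.0041 0.0034
-0.05 25 zmax [0.1396 0.1408] x -0.004 0.0034
-0.04 30 zmax [0.1419 0.1449] x -0.011 0.0122
-0.03 81 zmax [0.1442 0.1451] x -0.0111 0.0121
-0.02 72 zmax [0.1441 0.1453] x -0.0109 0.012
-0.01 87 zmax [0.1443 0.1455] x -0.0126 0.0119
0.0 76 zmax [0.1443 0.1455] x -0.0125 0.0118
0.01 89 zmax [0.1442 0.1451] x -0.0124 0.0117
0.02 96 zmax [0.1442 0.1453] x -0.0123 0.0133
0.03 39 zmax [0.1401 0.1415] x -0.0123 0.0116
0.04 32 zmax [0.1396 0.141 ] x -0.0038 0.003
0.05 37 zmax [0.1394 0.1408] x -0.0038 0.0047
15.8167 [ 0.6063 -0.1102  0.3114] yaw 93.86872980986415 tilt [-1.2e-03  3.0e-04 -1.0e+00] w 0.528296112240479 [-0.3 -0.2 -1.1]
turn z 0.0023991229527982583 then shift 0.002104142088180795 0.0032548588911027725 0.11374008464694996
no-turn shift [0.00205942 0.00339004 0.11373695]
```

The depth profile shows the saddle level, straddling the bar centrally, with its top at 0.144 and about 65 mm long. I turn back and go to the pull.

Emit:
play_rows(
  moves=[
    [[0,0,0.24,0,0,0,50],[0,0,0.24,0,0,0,50],[0,0,0.24,0,0,0,50],[0,0,0.24,0,0,0,50],[0,0,0.24,0,0,0,50]],
  ],
)

```text
time: 16.23
tool_pos: [0.6053, -0.11, 0.3085]
tcp_rot: [-2.729, -1.549, 0.007]
wrist_force: [-0.4, -0.5, 0.6]
width: 0.584
grip_force: 0.0
```

Emit:
play_rows(
  moves=[
    [[0,0,0.24,0,0,0,50],[0,0,0.24,0,0,0,50],[0,0,0.24,0,0,0,50],[0,0,0.24,0,0,0,50],[0,0,0.24,0,0,0,50]],
  ],
)

```text
time: 16.65
tool_pos: [0.6053, -0.11, 0.3085]
tcp_rot: [-3.066, -0.673, 0.009]
wrist_force: [0.8, 0.9, -0.1]
width: 0.586
grip_force: 0.0
```

Emit:
play_rows(
  moves=[
    [[0,0,0.24,0,0,0,50],[0,0,0.24,0,0,0,50],[0,0,0.26,0,0,0,50],[0,0,0,-0.06,-0.3,0,50],[0,0,0,-0.06,-0.3,0,50]],
  ],
)

```text
time: 17.07
tool_pos: [0.589, -0.0518, 0.3082]
tcp_rot: [-3.139, -0.11, 0.01]
wrist_force: [1.0, 0.6, 0.4]
width: 0.584
grip_force: 0.0
```

Emit:
play_rows(
  moves=[
    [[0,0,0,-0.06,-0.3,0,50],[0,0,0,-0.06,-0.3,0,50],[0,0,0,-0.06,-0.3,0,50],[0,0,0,-0.035,-0.085,0,50],[0,0,0,0,0,0,50]],
  ],
)

```text
time: 17.48
tool_pos: [0.5598, 0.0472, 0.3095]
tcp_rot: [-3.139, -0.12, 0.008]
wrist_force: [0.2, -0.7, -0.5]
width: 0.581
grip_force: 0.0
```

```bash
python3 - <<'E'
from h import *
W=snap("wrist")
v,u=np.mgrid[0:480:2,0:640:2];d=W["depth"][::2,::2]
X=((np.stack([u,v,np.ones_like(u)],-1)@np.linalg.inv(W["K"]).T)*d[...,None]-W["t"])@W["R"];X=X[d>0]
m=(abs(X[:,0]-.563)<.06)&(abs(X[:,1]-.046)<.08)&(X[:,2]>.214)&(X[:,2]<.228);print(m.sum(),np.median(X[m],0),X[m].min(0),X[m].max(0))
E
python3 go.py .5627 .0456 .191 3.8
```

```text
393 [0.56395483 0.04673219 0.22003709] [0.53266323 0.03907321 0.21767195] [0.59101097 0.05413226 0.22178908]
17.5333 [0.5606 0.0458 0.31  ] yaw 4.3274119271973435 tilt [-3.7e-03 -8.0e-04 -1.0e+00] w 0.5802582548738041 [ 0.6 -0.5  0.9]
turn z 0.018410149287764552 then shift 0.020697551480703104 0.002934882315247053 1.189749839195236
no-turn shift [0.02511254 0.00253356 1.18966576]
```

Emit:
play_rows(
  moves=[
    [[0,0,0.018,0.01,-0.005,0.3,50],[0,0,0,0,0,0.35,50],[0,0,0,0,0,0.25,50],[0,0,0,0,0,0.18,50],[0,0,0,0,0,0.1,50]],
  ],
)

```text
time: 17.95
tool_pos: [0.5607, 0.044, 0.1897]
tcp_rot: [3.139, 0.099, -0.011]
wrist_force: [-0.2, -0.4, -0.0]
width: 0.585
grip_force: 0.0
```

Emit:
play_rows(
  moves=[
    [[0,0,0,0,0,0,50],[0,0,0,0,0,0,50],[0,0,0,0,0,0,50]],
  ],
)

```text
time: 18.2
tool_pos: [0.564, 0.0452, 0.1956]
tcp_rot: [3.14, 0.1, 0.004]
wrist_force: [0.1, 0.1, 0.7]
width: 0.585
grip_force: 0.0
```

Emit:
play_rows(
  moves=[
    [[0,0,0,0,0,0,5],[0,0,0,0,0,0,5],[0,0,0,0,0,0,5],[0,0,0,0,0,0,5],[0,0,0,0,0,0,5]],
  ],
  newtons=40,
)

```text
time: 18.62
tool_pos: [0.5636, 0.0455, 0.1957]
tcp_rot: [3.139, 0.101, 0.004]
wrist_force: [-0.8, -2.0, 6.0]
width: 0.129
grip_force: 41.3
```

```bash
python3 go.py .574 -.136 .191 3.8
```

```text
18.6167 [0.5636 0.0455 0.1957] yaw 3.6996010041380667 tilt [ 2.3e-03 -7.0e-04 -1.0e+00] w 0.12933969479562518 [-0.8 -2.   6. ]
turn z -0.0035045860869737907 then shift -0.016417869776721578 1.8181013381003164 0.04665123969767315
no-turn shift [-0.01333647  1.81808672  0.0481787 ]
```

Emit:
play_rows(
  moves=[
    [[0,0,0,0,0.1,0,5],[0,0,0,0,0.2,0,5],[0,0,0,0,0.25,0,5],[0,0,0,0,0.25,0,5],[0,0,0,0,0.25,0,5]],
  ],
)

```text
time: 19.03
tool_pos: [0.5703, -0.0588, 0.1957]
tcp_rot: [-3.138, -0.102, -0.004]
wrist_force: [0.4, 3.3, 4.7]
width: 0.135
grip_force: 41.4
```

Emit:
play_rows(
  moves=[
    [[0,0,0,0,0.25,0,5],[0,0,0,0,0.2,0,5],[0,0,0,0,0.15,0,5],[0,0,0,0,0.1,0,5],[0,0,0,0,0.05,0,5]],
  ],
)

```text
time: 19.45
tool_pos: [0.5752, -0.135, 0.1956]
tcp_rot: [-3.14, -0.099, -0.004]
wrist_force: [-0.7, 2.5, 5.3]
width: 0.127
grip_force: 41.5
```

Emit:
play_rows(
  moves=[
    [[0,0,0,0,0.01,0,5],[0,0,0,0,0.01,0,5],[0,0,0,0,0,0,5],[0,0,0,0,0,0,5]],
  ],
)

```text
time: 19.78
tool_pos: [0.5753, -0.1361, 0.1957]
tcp_rot: [3.14, 0.101, 0.004]
wrist_force: [-0.5, -0.5, 5.5]
width: 0.129
grip_force: 41.4
```

```bash
python3 go.py .574 -.136 .191 3.8
```

```text
19.7833 [ 0.5753 -0.1361  0.1957] yaw 3.683774600791831 tilt [ 2.3e-03 -2.0e-04 -1.0e+00] w 0.12880757072568652 [-0.5 -0.5  5.5]
turn z -0.004057031781254711 then shift -0.012916180151069065 -0.0014700011164494207 0.04672417174229837
no-turn shift [-0.01302493 -0.00146097  0.04669426]
```

Emit:
play_rows(
  moves=[
    [[0,0,0,0,0.02,0,5],[0,0,0,0,0.01,0,5],[0,0,0,0,0,0,5]],
  ],
)

```text
time: 20.03
tool_pos: [0.5754, -0.1387, 0.1956]
tcp_rot: [-3.14, -0.101, -0.003]
wrist_force: [-0.3, 1.4, 6.2]
width: 0.135
grip_force: 41.5
```

Emit:
play_rows(
  moves=[
    [[0,0,0,0,0.01,0,5],[0,0,0,0,0.01,0,5],[0,0,0,0,0,0,5]],
  ],
)

```text
time: 20.28
tool_pos: [0.5756, -0.1406, 0.1957]
tcp_rot: [-3.139, -0.101, -0.003]
wrist_force: [-0.7, 0.9, 5.9]
width: 0.134
grip_force: 41.5
```

The lid is still moving freely, so I keep creeping to the stop.

Emit:
play_rows(
  moves=[
    [[0,0,0,0,0.01,0,5],[0,0,0,0,0.01,0,5],[0,0,0,0,0,0,5]],
  ],
)

```text
time: 20.53
tool_pos: [0.5757, -0.1425, 0.1957]
tcp_rot: [-3.139, -0.101, -0.003]
wrist_force: [-1.5, 2.1, 6.1]
width: 0.129
grip_force: 41.5
```

Emit:
play_rows(
  moves=[
    [[0,0,0,0,0.01,0,5],[0,0,0,0,0.01,0,5],[0,0,0,0,0,0,5]],
  ],
)

```text
time: 20.78
tool_pos: [0.5758, -0.1441, 0.1956]
tcp_rot: [-3.139, -0.101, -0.003]
wrist_force: [-1.5, 2.6, 6.6]
width: 0.135
grip_force: 41.5
```

Emit:
play_rows(
  moves=[
    [[0,0,0,0,0.01,0,5],[0,0,0,0,0.01,0,5],[0,0,0,0,0,0,5],[0,0,0,0,0,0,5]],
  ],
)

```text
time: 21.12
tool_pos: [0.5758, -0.1441, 0.1957]
tcp_rot: [-3.135, -0.101, -0.003]
wrist_force: [-1.9, 9.2, 6.8]
width: 0.129
grip_force: 41.7
```

The lid is at the shut stop, with exactly 190 mm of travel and the force rising. I relax, release and rise.

Emit:
play_rows(
  moves=[
    [[0,0,0,0,-0.015,0,5],[0,0,0,0,0,0,5],[0,0,0,0,0,0,50],[0,0,0,0,0,0,50],[0,0,0,0,0,0,50]],
  ],
)

```text
time: 21.53
tool_pos: [0.5748, -0.1453, 0.1937]
tcp_rot: [-3.14, -0.101, 0.001]
wrist_force: [-0.5, 0.4, 0.1]
width: 0.545
grip_force: 0.0
```

Emit:
play_rows(
  moves=[
    [[0,0,0,0,0,-0.1,50],[0,0,0,0,0,-0.3,50],[0,0,0,0,0,-0.4,50],[0,0,0,0,0,-0.4,50],[0,0,0,0,0,-0.4,50]],
  ],
)

```text
time: 21.95
tool_pos: [0.5746, -0.1454, 0.3561]
tcp_rot: [-3.14, -0.101, 0.001]
wrist_force: [-0.2, 0.5, 0.7]
width: 0.586
grip_force: 0.0
```

Emit:
play_rows(
  moves=[
    [[0,0,0,-0.2,0,-0.2,50],[0,0,0,-0.3,0,0,50],[0,0,0,-0.2,0,0,50],[0,0,0,0,0,0,50],[0,0,0,0,0,0,50]],
  ],
)

```text
time: 22.37
tool_pos: [0.5048, -0.15, 0.3754]
tcp_rot: [3.139, 0.099, 0.003]
wrist_force: [-0.8, 0.3, 0.1]
width: 0.587
grip_force: 0.0
```

```bash
python3 go.py .5 -.14 .37 3.8; python3 - <<'E'
from h import *
import pickle
W=snap("wrist")
v,u=np.mgrid[0:480,0:640];d=W["depth"]
X=((np.stack([u,v,np.ones_like(u)],-1)@np.linalg.inv(W["K"]).T)*d[...,None]-W["t"])@W["R"]
a=np.radians(3.8);X=X[d>0]
m=(abs(X[:,0]-.576)<.06)&(abs(X[:,1]+.14)<.06)&(X[:,2]>.214)&(X[:,2]<.226);print("pull",m.sum(),(X[m].min(0)+X[m].max(0))/2)
q=(X[:,:2]-[.6066,-.11])@np.array([[np.cos(a),-np.sin(a)],[np.sin(a),np.cos(a)]])
m=(abs(q[:,0])<.02)&(abs(q[:,1])<.06)&(X[:,2]>.12)&(X[:,2]<.16);print("saddle (if seen through glass)",m.sum(),np.median(X[m],0) if m.any() else "")
T=snap("top");T0=pickle.load(open("top0.pkl","rb"));D=cv2.absdiff(T["image"],T0["image"]).max(axis=2)
n,l,st,ce=cv2.connectedComponentsWithStats((cv2.medianBlur(D,3)>40).astype(np.uint8))
for i in range(1,n):
    if st[i,4]>25:print(st[i],ce[i].round())
E
```

```text
22.3667 [ 0.5048 -0.15    0.3754] yaw 3.6264755975315675 tilt [ 2.e-03 -6.e-04 -1.e+00] w 0.5867485058073558 [-0.8  0.3  0.1]
turn z -0.006057144311259841 then shift -0.04148464700053334 -0.10319631783244362 0.053732883356140126
no-turn shift [-0.04190284 -0.10310805  0.05357761]
pull 1244 [ 0.5731787  -0.14321283  0.2197332 ]
saddle (if seen through glass) 0 
[  216   106   424   374 51937] [442. 328.]
[325 148  13 113 405] [332. 204.]
[360 191  25   5  66] [372. 193.]
[145 231  39  25 512] [165. 243.]
[439 312   6  13  37] [441. 318.]
[621 371  12  36 319] [626. 389.]
[635 375   5   9  30] [638. 378.]
[602 378  11  22 183] [606. 388.]
[307 449  35   9 120] [325. 452.]
```

```bash
python3 -c "
from workcell import bot
print(bot.finish_job())"
```

```text
the job is handed in; nothing more can be done
None
```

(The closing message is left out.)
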